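# Shut the spring press cell with its slide-in keeper

### The job

Shut the small spring press: take the red keeper by its upright handle, use it to push the brass plunger straight down until its four lugs have passed between the dark steel claws, slide it towards the orange end stop until it meets the stop, and let go so that the spring lifts the lugs into the recesses of the claws and the keeper stays trapped. The head of the press is set to a different height every time, so feel for the bottom of the channel and for the stop, and never press the keeper against the press with more than about 35 N. Leave the jars, the beaker and the tape roll where they are.

Things in the scene. Friction and masses are not known exactly. Their poses are not given: they have to be found in the camera images.
- cell: Press: blue base 136 x 100 x 22 mm fixed on the bench, aluminium head above. Origin on the bench under the seated keeper's centre. Own x: sliding direction, towards the orange end stop; base spans x -75 to +61, y +-50 mm. The head has an open-topped channel along x. Its floor is 56 mm above the origin give or take 10: the head is clamped at an unmeasured height, different every time.
- entry (a point): Point fixed to the base, at the nominal channel floor height (56 mm up; true floor +-10 mm), where the keeper's centre goes straight down, long side along the press's x: x = -23, y = 0 mm. Lugs then pass gaps 19.5 mm long between claws, with 2.5 mm play in x and 2 mm in y, and at the bottom have 2 mm of play in height under the claws' ridges.
- seat (a point): Point fixed to the base at the nominal channel floor height (+-10 mm): the keeper's centre when seated, x = 0, 23 mm in +x from entry, keeper touching the orange end stop (face at x = +34 mm, 24 mm high). Let go here, the keeper rises 6 mm off the floor into the recesses, roofed 14 mm above the floor; the ridges, 5 mm long, trap it.
- claws (a point): Point fixed to the base, 80 mm up: nominal top of the four dark steel claws and the side walls, x = 0. All are 24 mm high from the channel floor, so +-10 mm. Claws two a side, inner faces 39 mm apart; side walls 58 mm apart. Claw ridges begin 10 mm above the floor, at x = 8.5 to 13.5 and -35.5 to -30.5 mm, recesses on their +x side.
- plunger_axis (a point): Point fixed to the base on the axis of the brass plunger (26 mm across, x = -6 mm), 86 mm up: nominal height of its top when out, 30 mm above the channel floor, so +-10 mm. Pushed down by the keeper it sinks to the channel floor. Its spring pushes up with 3 N at first touch, 8.3 N with the keeper trapped, 9.6 N at the bottom. Plunger and channel are greased (friction about 0.25).
- keeper_grip (a point): Red keeper, 0.13 kg, standing on the bench at first: plate 68 (x) x 34 (y) x 8 mm with 4 equally thick lugs, 14 mm long in x, centred at x = +-22 mm, reaching to y = +-27 mm; same either way round. On it a handle with black ribs, 40 mm in x, 14 mm thick in y, 8 to 74 mm above the underside. This point: on the handle, 50 mm above the plate's underside centre.
- sample_jar_a: Bystander: glass sample jar with red lid, 63 mm across, 72 mm high; origin at the centre of its underside.
- sample_jar_b: Bystander: glass sample jar with red lid, 63 mm across, 72 mm high; origin at the centre of its underside.
- beaker: Bystander: glass beaker, 72 mm across, 92 mm high; origin at the centre of its underside.
- tape: Bystander: roll of tape, 96 mm across, 25 mm high; origin at the centre of its underside.
Not all that is in view belongs to the job. What is shaped like the part that bears keeper_grip but blue is not meant.

How it is judged (in metres and radians):
On the way:
1. the keeper, in line with the gaps, has pushed the plunger in so far that its lugs are down between the claws (z of keeper_grip in the frame of cell below 0.1185 m and x of keeper_grip in the frame of cell between -0.028 and -0.018 m and y of keeper_grip in the frame of cell between -0.006 and 0.006 m), for 0.1 s.
At the end, for the whole second after the job is handed in: The keeper is at rest and level, its point 101 to 123.5 mm above the press's origin (lugs under the claws; on top of them: above 125), against the end stop within 2.2 mm (lugs past the ridges, in the recesses), within 5 mm of the channel's middle and 0.08 rad of its direction (x of keeper_grip in the frame of cell between -0.0022 and 0.003 m and y of keeper_grip in the frame of cell between -0.005 and 0.005 m and z of keeper_grip in the frame of cell between 0.101 and 0.1235 m and angle between the x axis of keeper and the x axis of cell, either way round below 0.08 rad and angle between keeper_grip's own z axis and vertical below 0.06 rad and linear speed of keeper below 0.01 m/s); the robot touches nothing.
It fails at once if the keeper is pressed against the press with more than 35 N (contact force between keeper and cell above 35 N).
It fails at once if a bystander (sample jar a) is shifted by more than 30 mm or tipped (distance of sample_jar_a from where it was at the start of the episode above 0.03 m or angle between sample_jar_a's own z axis and vertical above 0.3 rad).
It fails at once if a bystander (sample jar b) is shifted by more than 30 mm or tipped (distance of sample_jar_b from where it was at the start of the episode above 0.03 m or angle between sample_jar_b's own z axis and vertical above 0.3 rad).
It fails at once if a bystander (beaker) is shifted by more than 30 mm or tipped (distance of beaker from where it was at the start of the episode above 0.03 m or angle between beaker's own z axis and vertical above 0.3 rad).
It fails at once if a bystander (tape) is shifted by more than 30 mm or tipped (distance of tape from where it was at the start of the episode above 0.03 m or angle between tape's own z axis and vertical above 0.3 rad).
It also fails if it takes over 51 s, if anything falls off the work surface, if the arm or the gripper's body presses on something with over 40 N, if the wrist force passes 120 N, or if a joint passes its speed limit or range.

### The arm

A 6-joint arm with a two-finger parallel gripper is mounted at the origin on a cart in front of the work surface, level with it; the furniture and walls round the work are solid. World frame = base frame: x ahead of the robot, y to its left, z up, the work surface at z = 0. Lengths are in m, angles in degrees, forces in N, time in s.
With the tool pointing down it reaches from about 0.35 to 0.925 m from the base axis. Payload 6.4 kg.
Tool frame: the origin (TCP) lies on the centre line of the jaws, within the pads' length; the fingertips stand 22 mm ahead of it and the grasp point (between the pads) lies 3 mm ahead of it (r.tip_extent is the distance from the TCP to the fingertips, in m); x points along the fingers, y is the direction in which the jaws open and shut, and the axes are right-handed (so a half turn about x gives the same grasp; the last joint's range is limited). The gripper opens to 85 mm and grips with 20 to 120 N. Pads are 22 mm wide; open, the fingers measure 114 mm over their backs; the gripper's body (76 mm by 85 mm) begins 54 mm behind the grasp point. The pads swing forward as they close: fully open they stand 13 mm farther back than shut.
Start: joints at [-83.944, 14.043, 89.255, -0, 76.702, -9.975], TCP at [0.18, -0.625, 0.253] pointing down, gripper open.
Joint ranges: [-179.41, 179.41], [-58.25, 129.5], [7.25, 145.43], [-54.29, 234.29], [11.92, 165.04], [-157.13, 157.13]. Speed limits (degrees/s): [147.25, 147.25, 180, 180, 180, 180].

### API

Orientations are given as [roll, pitch, yaw] about the fixed x, y, z axes, in that order (R = Rz(yaw) Ry(pitch) Rx(roll)).
In Python, from workcell import r gives the robot as it stands. The module is installed in compiled form; this text tells all that it offers.
- The arm moves only by the shell command python3 -m pendant 'ROWS' [FORCE]. ROWS is a JSON object of lists of equal length, an entry for each row: "offset": the shift along the world's x, y, z in mm, a list of three; "angular": the turn, a rotation vector about the world's x, y, z in rad, a list of three; "claw": the closure, from 0 (fully open) to 1 (shut). A call has exactly 10 rows; each row shifts and turns the pose as measured when the row begins; what a row does not reach is not made up. A row lasts 1/12 s, in which the tool goes at most 41.7 mm and 7.16 degrees, less where a joint would pass 70% of its speed; a pose out of reach is approached as far as the arm can. A call with a gripper value outside its range is refused whole. The fingers move at their own pace and stop on an object; FORCE is the grip in N (left out, the last holds). Time passes only in rows, so rows that do not move let the fingers close, or fill a call up. It gives the time, the measured TCP pose, the force and the opening at its end, in the units of the state.
- r.observe(): the state, without advancing time (a new reading comes with each control period).
- r.camera(name): name is "scene" or "top" or "wrist"; returns a dict with "color" (480x640x3 uint8, red, green, blue), "fov_y" (degrees; the focal length in pixels is half the picture's height over the tangent of half this angle, whatever the lens; pixels are square), "cx", "cy" (the principal point, pixels), "eye" and "attitude" of the camera in the world. Camera axes: x right, y up, looking along -z (the intrinsics and any distortion apply to the point x, -y, -z); pixel columns grow to the right and rows downward; lengths in m; the calibration is good to about 2 mm. A picture is of the moment at which its call begins. There is no depth.
- r.sign_off(): hands the job in, once; it reports no verdict.
The state is a dict: "t": time; "joint_pos": joint angles; "dq": joint speeds; "tau": joint torques, N m; "eef_pos": TCP position; "tcp_rot": TCP orientation; "force": force on the tool from outside, world axes, zero at the start; "moment": the same for the moment, N m; "opening": opening from 0.0 (shut) to 1.0 (fully open).
Only numpy, scipy, OpenCV 4.12 (cv2) and the standard library are available. Lean on these libraries where they do the work, as an engineer would, in place of code of your own. Each camera call takes 0.05 s, during which the arm holds its last target. There are 200 camera calls.

## Working session

There is one attempt and no reset: what is moved stays moved. The work goes in short steps, Python scripts to look and compute and a shell command to move; the robot and the scene stay as the last step left them, time stands still between calls to the robot, and variables do not carry over. Pictures are saved under pics/ and viewed, about 8 in all and at most 12, crops included, and the job is handed in when it is done.

```bash
mkdir -p pics
cat > h.py <<'E'
import numpy as np, cv2
from workcell import r
from scipy.spatial.transform import Rotation as R
def rot(a):
    a=np.array(a,float)
    return a if a.shape==(3,3) else R.from_euler('xyz',a,degrees=True).as_matrix()
def ray(c,u,v):
    f=240/np.tan(np.radians(c['fov_y']/2))
    d=rot(c['attitude'])@np.array([(u-c['cx'])/f,-(v-c['cy'])/f,-1]); return np.array(c['eye']),d
def onz(c,u,v,z):
    e,d=ray(c,u,v); return e+d*(z-e[2])/d[2]
def proj(c,p):
    f=240/np.tan(np.radians(c['fov_y']/2)); q=rot(c['attitude']).T@(np.array(p)-c['eye'])
    return c['cx']+f*q[0]/-q[2], c['cy']-f*q[1]/-q[2]
def save(c,n): cv2.imwrite('pics/'+n,c['color'][:,:,::-1])
E
python3 - <<'E'
from h import *
print(r.observe())
for n in ['scene','top','wrist']:
    c=r.camera(n); save(c,n+'0.png'); np.save(n+'0.npy',c,allow_pickle=True)
    print(n,{k:c[k] for k in c if k!='color'})
E
```

```text
{'t': 0.0, 'joint_pos': array([-8.39417354e+01,  1.40830156e+01,  8.93270784e+01, -8.83991487e-04,
        7.67027245e+01, -9.97441310e+00]), 'dq': array([ 0.00243217, -0.09392836,  0.01187464,  0.01720513,  0.03939436,
        0.03297904]), 'tau': array([-3.79878411e-04, -4.29520297e+01, -3.26128793e+01, -1.79479016e-04,
        5.31552796e-03, -2.21583844e-05]), 'eef_pos': array([ 0.17947409, -0.62417461,  0.25217228]), 'tcp_rot': array([-99.5377194 ,  89.88717825,  96.49516249]), 'force': array([-0.0220781 ,  0.61850071,  0.75306168]), 'moment': array([ 0.03417539,  0.01899337, -0.04645188]), 'opening': 0.9986486186160984}
scene {'fov_y': 44.056362414503056, 'cx': 318.86286849401677, 'cy': 234.42167412364464, 'eye': array([-0.42483279,  0.76491032,  0.87235972]), 'attitude': array([  58.14775435,    0.6855291 , -126.38082926])}
top {'fov_y': 49.51034685681074, 'cx': 315.36776929737493, 'cy': 239.65403208024196, 'eye': array([0.54022047, 0.01619558, 1.30734139]), 'attitude': array([  2.75483847,  -0.39346243, -90.4598393 ])}
wrist {'fov_y': 68.16656866210795, 'cx': 321.7179321397358, 'cy': 237.14609733183033, 'eye': array([ 0.24407116, -0.60637622,  0.37274905]), 'attitude': array([-15.42786875,   0.08190412, -73.98142369])}
```

View pics/top0.png

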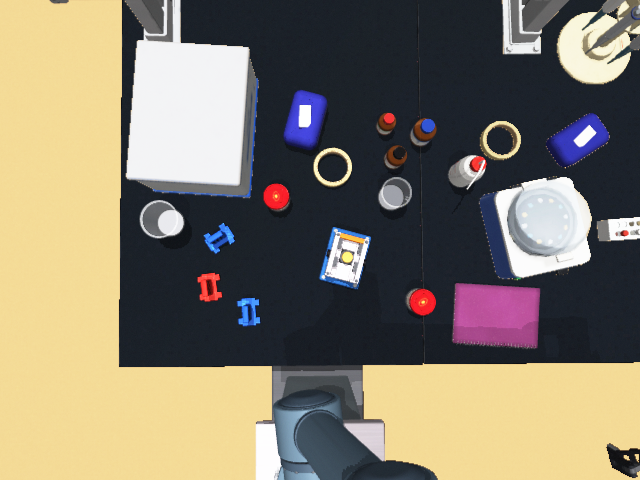

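View pics/scene0.png

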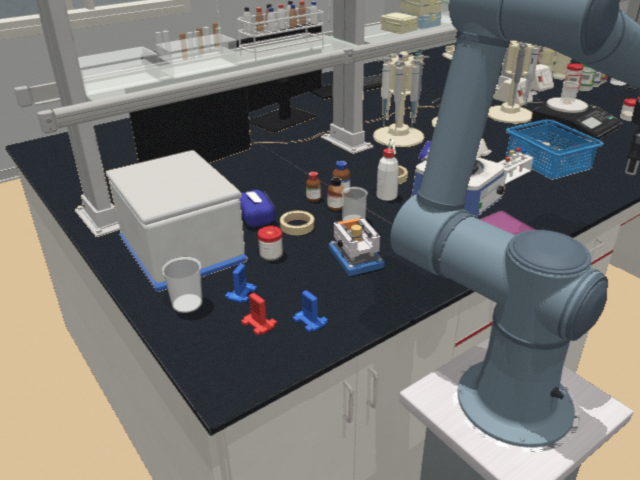

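The candidates for the keeper in the top view are red (209,288), blue (219,238) and blue (249,312). The red lids at (277,197) and (422,302) are jars. I choose (209,288), since it is the only red keeper shape. The press is at (345,257) with its orange stop at the image top (350,238). Next I measure both and check them in a crop.

```bash
cat > m.py <<'E'
from h import *
c=np.load('top0.npy',allow_pickle=True).item(); s=np.load('scene0.npy',allow_pickle=True).item()
def mask(c,lo,hi,box):
    h=cv2.cvtColor(c['color'],cv2.COLOR_RGB2HSV); m=cv2.inRange(h,lo,hi)
    z=np.zeros_like(m); x0,y0,x1,y1=box; z[y0:y1,x0:x1]=m[y0:y1,x0:x1]; return z
def show(n,m,z):
    p=np.column_stack(np.nonzero(m)[::-1]).astype(np.float32)
    rc=cv2.minAreaRect(p); w=np.array([onz(c,*q,z)[:2] for q in cv2.boxPoints(rc)])
    e1=w[1]-w[0];e2=w[2]-w[1]
    print(n,len(p),'px',rc[0],'ctr',w.mean(0).round(4),'sides',np.linalg.norm(e1).round(4),np.degrees(np.arctan2(e1[1],e1[0])).round(1),np.linalg.norm(e2).round(4),np.degrees(np.arctan2(e2[1],e2[0])).round(1))
mk=mask(c,(0,150,60),(8,255,255),(185,260,235,315)); show('keeper',mk,.008)
mb=mask(c,(95,120,60),(125,255,255),(310,215,380,300)); show('base',mb,.022)
mo=mask(c,(8,150,100),(20,255,255),(320,215,380,260)); show('orange',mo,.08)
my=mask(c,(15,80,60),(35,255,255),(330,243,365,275)); show('brass',my,.086)
a=cv2.resize(c['color'][255:325,175:275],(800,560),interpolation=cv2.INTER_CUBIC)[:,:400]
b=cv2.resize(c['color'][220:295,310:380],(400,428),interpolation=cv2.INTER_CUBIC)
o=np.zeros((560,800,3),np.uint8);o[:,:400]=a;o[:428,400:]=b
cv2.imwrite('pics/crop1.png',o[:,:,::-1])
E
python3 m.py
```

```text
keeper 492 px (209.47610473632812, 286.79693603515625) ctr [0.4875 0.2709] sides 0.0538 -83.8 0.0688 -173.2
base 579 px (344.4792785644531, 257.67877197265625) ctr [ 0.5571 -0.0647] sides 0.1369 -15.3 0.1017 -105.2
orange 55 px (348.91180419921875, 247.85296630859375) ctr [ 0.5793 -0.0717] sides 0.059 -14.6 0.0556 -104.5
brass 104 px (346.5, 257.0) ctr [ 0.5576 -0.0654] sides 0.0258 -90.5 0.0235 179.3
```

View pics/crop1.png

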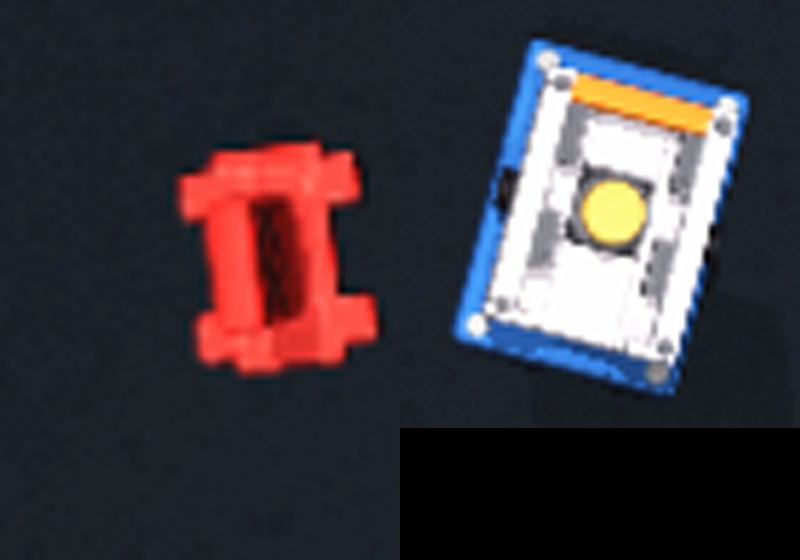

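The crop shows the red keeper with its four lugs, and the press with the orange stop at the top and brass plunger in the middle. The base measures 137x102 mm against 136x100 given. The brass lies within 1 mm of where the base puts the plunger axis. Now I work out the move.

```bash
cat >> h.py <<'E'
def yaw():
    o=r.observe(); T=rot(o['tcp_rot']); return o['eef_pos'],T,np.degrees(np.arctan2(T[1,1],T[0,1]))
def goal(x,y,z,ky):
    """tool y along keeper y (ky+90, mod 180), x down; prints offset mm and rotvec"""
    p,T,a=yaw(); d=((ky+90-a)+90)%180-90
    t=np.radians(a+d); X=np.array([0,0,-1.]);Y=np.array([np.cos(t),np.sin(t),0]);G=np.column_stack([X,Y,np.cross(X,Y)])
    print('pos',p.round(4),'yaw',a.round(2),'d mm',((np.array([x,y,z])-p)*1000).round(1),'rotvec',R.from_matrix(G@T.T).as_rotvec().round(4),'j6',r.observe()['joint_pos'][5].round(1),'F',r.observe()['force'].round(1))
E
python3 -c "
from h import *
goal(.4875,.2709,.25,6.8)"
```

```text
pos [ 0.1795 -0.6243  0.2524] yaw -73.97 d mm [308.  895.2  -2.4] rotvec [-1.500e-03 -1.000e-04 -1.612e-01] j6 -10.0 F [-0.2 -0.3  0.7]
```

```bash
python3 -m pendant '{"offset":[[20,36,3],[20,36,3],[20,36,3],[20,36,3],[20,36,3],[20,36,3],[20,36,3],[20,36,3],[20,36,3],[20,36,3]],"angular":[[0,0,-0.016],[0,0,-0.016],[0,0,-0.016],[0,0,-0.016],[0,0,-0.016],[0,0,-0.016],[0,0,-0.016],[0,0,-0.016],[0,0,-0.016],[0,0,-0.016]],"claw":[0,0,0,0,0,0,0,0,0,0]}' 40; python3 -m pendant '{"offset":[[20,36,3],[20,36,3],[20,36,3],[20,36,3],[20,36,3],[15,30,0],[10,20,0],[0,0,0],[0,0,0],[0,0,0]],"angular":[[0,0,0],[0,0,0],[0,0,0],[0,0,0],[0,0,0],[0,0,0],[0,0,0],[0,0,0],[0,0,0],[0,0,0]],"claw":[0,0,0,0,0,0,0,0,0,0]}'
python3 - <<'E'
from h import *
goal(.4875,.2709,.25,6.8); goal(.5639,-.0665,.25,-15.3)
c=r.camera('wrist'); save(c,'w1.png'); np.save('w1.npy',c,allow_pickle=True); print(c['eye'],c['attitude'],proj(c,(.558,-.065,.08)))
E
```

```text
t: 0.98
eef_pos: [0.3744, -0.2601, 0.2762]
tcp_rot: [-86.9, 89.5, 98.7]
force: [0.9, -0.1, 0.1]
opening: 1.003
t: 1.82
eef_pos: [0.4996, -0.0168, 0.291]
tcp_rot: [-98.8, 89.5, 87.4]
force: [-0.4, -0.6, 0.4]
opening: 1.001
pos [ 0.4996 -0.0168  0.291 ] yaw -83.85 d mm [-12.1 287.7 -41. ] rotvec [-0.0092  0.0004  0.0113] j6 68.6 F [-0.4 -0.6  0.4]
pos [ 0.4996 -0.0168  0.291 ] yaw -83.85 d mm [ 64.3 -49.7 -41. ] rotvec [-0.009   0.0021 -0.3744] j6 68.6 F [-0.4 -0.6  0.4]
[ 0.56637036 -0.01117715  0.4115347 ] [-15.36245108   0.50338706 -83.85794206] (np.float64(382.70431791360113), np.float64(155.73305250189082))
```

View pics/w1.png

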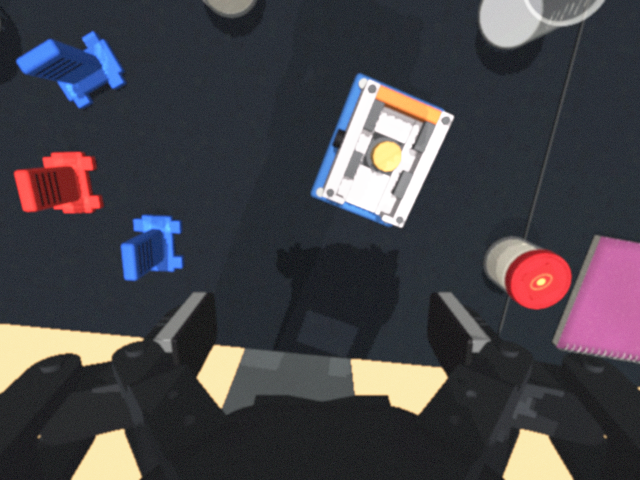

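```bash
python3 -m pendant '{"offset":[[-1,35,0],[-1,37,0],[-1,38,0],[-1,38,0],[-1,38,-5],[-1,38,-10],[-1,30,-10],[-1,20,-10],[-1,8,-5],[0,0,0]],"angular":[[0,0,0.001],[0,0,0.001],[0,0,0.001],[0,0,0.001],[0,0,0.001],[0,0,0.001],[0,0,0.001],[0,0,0.001],[0,0,0.001],[0,0,0]],"claw":[0,0,0,0,0,0,0,0,0,0]}'
python3 - <<'E'
from h import *
goal(.4875,.2709,.25,6.8)
c=r.camera('wrist'); save(c,'w2.png'); np.save('w2.npy',c,allow_pickle=True)
print(proj(c,(.4875,.2709,.008)))
E
```

```text
t: 2.7
eef_pos: [0.49, 0.2621, 0.2504]
tcp_rot: [-130.2, 89.6, 54.8]
force: [-0.9, 0.3, -0.4]
opening: 0.999
pos [0.49   0.2621 0.2504] yaw -84.95 d mm [-2.5  8.8 -0.4] rotvec [-0.0062  0.0042  0.0306] j6 101.2 F [-0.9  0.3 -0.4]
(np.float64(313.80513345787193), np.float64(209.13284623921794))
```

View pics/w2.png

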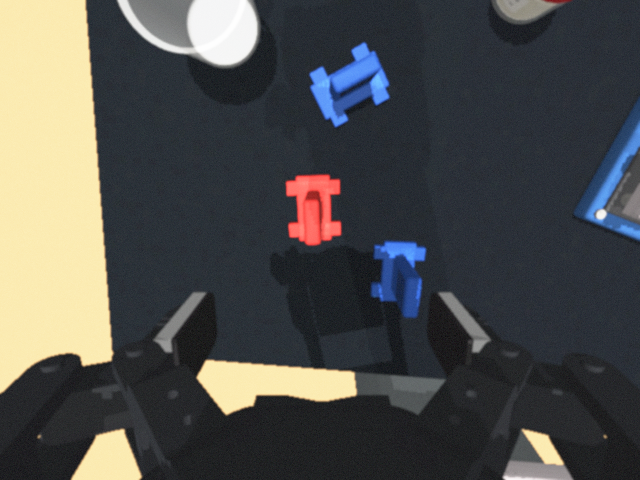

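```bash
cat > m2.py <<'E'
from h import *
def hs(c,lo,hi,b):
    m=cv2.inRange(cv2.cvtColor(c['color'],cv2.COLOR_RGB2HSV),lo,hi); z=np.zeros_like(m); x0,y0,x1,y1=b; z[y0:y1,x0:x1]=m[y0:y1,x0:x1]; return z
def rect(c,m,z):
    p=np.column_stack(np.nonzero(m)[::-1]); w=np.array([onz(c,*q,z)[:2] for q in p],np.float32)*1000
    rc=cv2.minAreaRect(w); b=cv2.boxPoints(rc); e=b[1]-b[0]; print(len(p),'ctr',np.round(rc[0],1),'size',np.round(rc[1],1),'ang',np.degrees(np.arctan2(e[1],e[0])).round(1)%90)
c=np.load('w2.npy',allow_pickle=True).item(); m=hs(c,(0,150,60),(8,255,255),(270,160,350,260))
rect(c,m,.008)
# lug tips: mask pixels outside the plate columns
p=np.column_stack(np.nonzero(m)[::-1]); w=np.array([onz(c,*q,.008)[:2]*1000 for q in p])
a=np.radians(5); q=(w-[487.5,270.9])@np.array([[np.cos(a),-np.sin(a)],[np.sin(a),np.cos(a)]])
for sx in(1,-1):
  for sy in(1,-1):
    k=(q[:,1]*sy>19)&(q[:,0]*sx>0); print('lug',sx,sy,k.sum(),w[k].mean(0).round(1))
c=np.load('w1.npy',allow_pickle=True).item()
rect(c,hs(c,(100,120,60),(125,255,255),(300,60,460,235)),.022)
my=hs(c,(18,100,100),(30,255,255),(365,135,410,180))
mo=hs(c,(8,150,100),(17,255,255),(365,75,450,130))
for z in (.076,.086,.096): rect(c,my,z)
for z in (.07,.08,.09): rect(c,mo,z)
E
python3 m2.py
```

```text
2043 ctr [486.  270.8] size [74.7 55.7] ang 7.0999985
lug 1 1 68 [507.3 297.6]
lug 1 -1 110 [513.  250.2]
lug -1 1 82 [463.6 292.4]
lug -1 -1 76 [469.7 245. ]
1818 ctr [557.8 -64.9] size [ 99.6 137. ] ang 74.7
521 ctr [558.9 -67.3] size [25.  25.9] ang 71.7
521 ctr [559.1 -65.6] size [24.2 25.1] ang 71.7
521 ctr [559.3 -64. ] size [23.5 24.3] ang 71.7
593 ctr [603.4 -82.4] size [58.  13.1] ang 74.5
593 ctr [602.3 -80.3] size [56.3 12.7] ang 74.5
593 ctr [601.2 -78.2] size [54.6 12.3] ang 74.5
```

```bash
python3 -m pendant '{"offset":[[-1,5,-10],[-0.6,4,-15],[0,0,-20],[0,0,-20],[0,0,-20],[0,0,-20],[0,0,-15],[0,0,-10],[0,0,0],[0,0,0]],"angular":[[-0.003,0.002,0.015],[-0.003,0.002,0.015],[0,0,0],[0,0,0],[0,0,0],[0,0,0],[0,0,0],[0,0,0],[0,0,0],[0,0,0]],"claw":[0.5,0.5,0.5,0.5,0.5,0.5,0.5,0.5,0.5,0.5]}'
python3 - <<'E'
from h import *
goal(.4884,.2713,.058,6.8)
E
```

```text
t: 3.58
eef_pos: [0.4947, 0.2575, 0.1186]
tcp_rot: [168.9, 89.4, -5.2]
force: [-0.5, -0.9, 0.0]
opening: 0.501
pos [0.4947 0.2575 0.1186] yaw -84.08 d mm [ -6.3  13.8 -60.6] rotvec [0.0009 0.0106 0.0154] j6 100.1 F [-0.5 -0.9  0. ]
```

```bash
python3 -m pendant '{"offset":[[-2,5,-5],[-2,5,-5],[-2,4,-5],[0,0,-5],[0,0,0],[0,0,0],[0,0,0],[0,0,0],[0,0,0],[0,0,0]],"angular":[[0,0.005,0.008],[0,0.005,0.008],[0,0,0],[0,0,0],[0,0,0],[0,0,0],[0,0,0],[0,0,0],[0,0,0],[0,0,0]],"claw":[0.5,0.5,0.5,0.5,0.5,0.5,0.5,0.5,0.5,0.5]}'
python3 - <<'E'
from h import *
goal(.4884,.2713,.058,6.8)
E
```

```text
t: 4.42
eef_pos: [0.4912, 0.2737, 0.1014]
tcp_rot: [-175.6, 89.5, 11.4]
force: [0.3, -0.3, 0.2]
opening: 0.502
pos [0.4912 0.2737 0.1014] yaw -83.05 d mm [ -2.8  -2.4 -43.4] rotvec [-0.0016  0.0078 -0.0026] j6 100.7 F [ 0.3 -0.3  0.2]
```

```bash
python3 -m pendant '{"offset":[[-1,-1,-10],[-1,-1,-10],[-0.5,0,-10],[0,0,-8],[0,0,-4],[0,0,0],[0,0,0],[0,0,0],[0,0,0],[0,0,0]],"angular":[[0,0.004,0],[0,0.004,0],[0,0,0],[0,0,0],[0,0,0],[0,0,0],[0,0,0],[0,0,0],[0,0,0],[0,0,0]],"claw":[0.5,0.5,0.5,0.5,0.5,0.5,0.5,0.5,0.5,0.5]}'
python3 - <<'E'
from h import *
goal(.4884,.2713,.058,6.8)
E
```

```text
t: 5.25
eef_pos: [0.4876, 0.2708, 0.0537]
tcp_rot: [-22.5, 89.8, 164.4]
force: [0.3, -0.0, -1.0]
opening: 0.503
pos [0.4876 0.2708 0.0537] yaw -83.08 d mm [0.8 0.5 4.3] rotvec [-0.0009 -0.0031 -0.002 ] j6 100.4 F [ 0.3 -0.  -1. ]
```

```bash
python3 -m pendant '{"offset":[[0,0,4],[0,0,0],[0,0,0],[0,0,0],[0,0,0],[0,0,0],[0,0,0],[0,0,0],[0,0,0],[0,0,0]],"angular":[[0,0,0],[0,0,0],[0,0,0],[0,0,0],[0,0,0],[0,0,0],[0,0,0],[0,0,0],[0,0,0],[0,0,0]],"claw":[0.5,0.6,0.7,0.8,1,1,1,1,1,1]}' 80
python3 - <<'E'
from h import *
goal(.4884,.2713,.058,6.8)
c=r.camera('wrist'); save(c,'w3.png'); np.save('w3.npy',c,allow_pickle=True)
E
```

```text
t: 6.08
eef_pos: [0.4887, 0.2713, 0.0598]
tcp_rot: [-100.7, 89.9, 86.2]
force: [-0.6, -0.1, 0.3]
opening: 0.155
pos [0.4887 0.2713 0.0598] yaw -83.08 d mm [-0.3  0.  -1.8] rotvec [-0.0019  0.0001 -0.0022] j6 100.4 F [-0.6 -0.1  0.3]
```

View pics/w3.png

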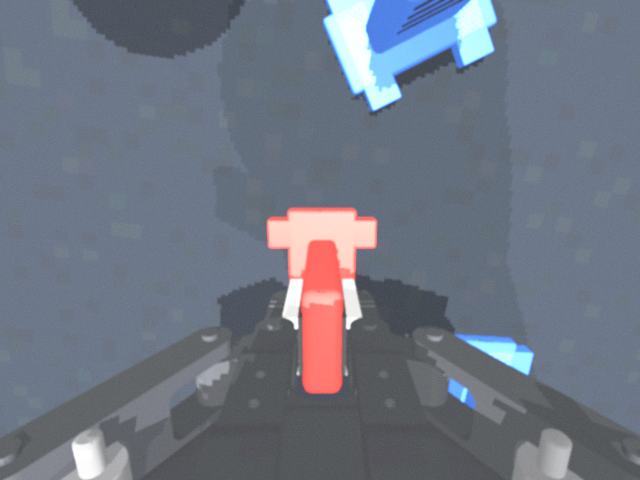

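The keeper is gripped square, its front plate edge at (322,209) and front lugs at (278,233) and (366,233). I measure its offset from the TCP.

```bash
cat >> h.py <<'E'
def inhand(c,p,ky,zt,box=(250,190,400,275)):
    """keeper offset from TCP in keeper axes, from the front edge and front lugs; zt = plate top height"""
    g=c['color'].astype(int); m=((g[:,:,0]>150)&(g[:,:,0]-g[:,:,2]>50)&(g[:,:,0]-g[:,:,1]>50))
    x0,y0,x1,y1=box; q=np.column_stack(np.nonzero(m[y0:y1,x0:x1])[::-1])+[x0,y0]
    w=np.array([onz(c,*k,zt)[:2]-p[:2] for k in q])*1000; a=np.radians(ky)
    k=w@np.array([[np.cos(a),-np.sin(a)],[np.sin(a),np.cos(a)]])
    f=np.percentile(k[abs(k[:,1])<14][:,0],99.5)
    l=k[k[:,1]>20];s=k[k[:,1]<-20]
    print('front x',f.round(1),'-> centre x',(f-34).round(1),'lug y',k[:,1].max().round(1),k[:,1].min().round(1),'lug ctr',l.mean(0).round(1),s.mean(0).round(1))
E
python3 -c "
from h import *
c=np.load('w3.npy',allow_pickle=True).item(); p,T,a=yaw(); inhand(c,p,a+90,.008)"
python3 -m pendant '{"offset":[[0,0,10],[0,0,20],[0,0,30],[0,0,30],[0,0,30],[0,0,20],[0,0,0],[0,0,0],[0,0,0],[0,0,0]],"angular":[[0,0,0],[0,0,0],[0,0,0],[0,0,0],[0,0,0],[0,0,0],[0,0,0],[0,0,0],[0,0,0],[0,0,0]],"claw":[1,1,1,1,1,1,1,1,1,1]}'
python3 -c "
from h import *
goal(.5422,-.0606,.2,-15.3)"
```

```text
front x 35.0 -> centre x 1.0 lug y 27.4 -28.0 lug ctr [21.8 24.5] [ 22.5 -25.1]
t: 6.97
eef_pos: [0.4833, 0.2695, 0.2045]
tcp_rot: [-1.2, 89.5, -174.3]
force: [0.1, 0.2, -1.3]
opening: 0.153
pos [0.4833 0.2695 0.2045] yaw -83.08 d mm [  58.9 -330.1   -4.5] rotvec [-0.0008 -0.0087 -0.3878] j6 100.4 F [ 0.1  0.2 -1.3]
```

```bash
python3 -m pendant '{"offset":[[4,-20,0],[6,-35,0],[6,-37,0],[6,-37,0],[6,-37,0],[6,-37,0],[6,-35,0],[6,-30,0],[6,-20,0],[0,0,0]],"angular":[[0,0,-0.04],[0,0,-0.04],[0,0,-0.04],[0,0,-0.04],[0,0,-0.04],[0,0,-0.04],[0,0,-0.04],[0,0,-0.04],[0,0,-0.04],[0,0,0]],"claw":[1,1,1,1,1,1,1,1,1,1]}'
python3 -c "
from h import *
goal(.5422,-.0606,.2,-15.3)"
```

```text
t: 7.8
eef_pos: [0.5246, -0.03, 0.1846]
tcp_rot: [1.6, 87.6, 167.2]
force: [-0.5, 0.2, -1.7]
opening: 0.157
pos [ 0.5246 -0.03    0.1846] yaw -104.43 d mm [ 17.6 -30.6  15.4] rotvec [-0.0095 -0.0404 -0.0152] j6 88.9 F [-0.5  0.2 -1.7]
```

```bash
python3 -m pendant '{"offset":[[4,-7,0],[4,-7,0],[4,-7,0],[3,-5,0],[2,-3,0],[0,0,0],[0,0,0],[0,0,0],[0,0,0],[0,0,0]],"angular":[[-0.002,-0.01,-0.004],[-0.002,-0.01,-0.004],[-0.002,-0.01,-0.004],[-0.002,-0.01,-0.004],[0,0,0],[0,0,0],[0,0,0],[0,0,0],[0,0,0],[0,0,0]],"claw":[1,1,1,1,1,1,1,1,1,1]}'
python3 - <<'E'
from h import *
goal(.5422,-.0606,.17,-15.3); p,T,a=yaw()
c=r.camera('wrist'); save(c,'w4.png'); np.save('w4.npy',c,allow_pickle=True); inhand(c,p,a+90,p[2]-.060+.008)
E
```

```text
t: 8.63
eef_pos: [0.5403, -0.0576, 0.1792]
tcp_rot: [-24.6, 89.6, 140.3]
force: [-0.1, -0.7, -1.3]
opening: 0.155
pos [ 0.5403 -0.0576  0.1792] yaw -105.12 d mm [ 1.9 -3.  -9.2] rotvec [-0.0048 -0.0058 -0.0031] j6 86.9 F [-0.1 -0.7 -1.3]
front x 34.4 -> centre x 0.4 lug y 26.2 -27.0 lug ctr [21.8 23.1] [ 21.8 -23.4]
```

View pics/w4.png

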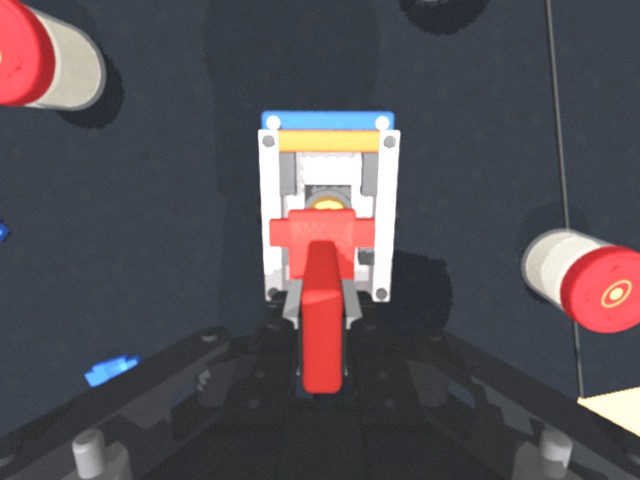

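Run:
```python
from h import *
c=np.load('w4.npy',allow_pickle=True).item()
a=np.radians(-15.3); M=np.array([[np.cos(a),-np.sin(a)],[np.sin(a),np.cos(a)]]); O=np.array([564.4,-66.7])
L=lambda u,v,z:((onz(c,u,v,z)[:2]*1000-O)@M).round(1)
h=cv2.cvtColor(c['color'],cv2.COLOR_RGB2HSV)
b=cv2.inRange(h,(100,120,60),(125,255,255)); b[:, :240]=0;b[135:]=0;b[:,420:]=0
v,u=np.nonzero(b); w=np.array([L(x+.5,y+.5,.022) for x,y in zip(u,v)])
k=w[w[:,0]>50]; print('base front x',np.percentile(w[:,0],99.5),'y',k[:,1].min(),k[:,1].max(),'px',u.min(),u.max(),v.min(),v.max())
for s in((0,1)): # front edge slope
  cols=[(x,v[u==x].min()) for x in range(u.min()+6,u.max()-6)]; pf=np.polyfit(*np.array(cols).T,1)
P=[L(x,np.polyval(pf,x),.022) for x in(270,385)]; print('front edge pts',P)
o=cv2.inRange(h,(8,150,100),(17,255,255)); o[170:]=0;o[:,:240]=0;o[:,420:]=0; v,u=np.nonzero(o)
for z in(.07,.08,.09):
  w=np.array([L(x+.5,y+.5,z) for x,y in zip(u,v)]); print(z,'orange x',np.percentile(w[:,0],[2,98]),'y',np.percentile(w[:,1],[1,99]),w[:,1].mean().round(1))
```

```text
base front x 61.1 y -51.7 47.5 px 261 394 110 128
front edge pts [array([61.4, 40.7]), array([ 60.9, -44.1])]
0.07 orange x [33.56 34.1 ] y [-31.82  27.42] -2.8
0.08 orange x [33.96 34.5 ] y [-30.42  26.32] -2.7
0.09 orange x [34.36 34.9 ] y [-28.92  25.22] -2.4
```

```bash
python3 -m pendant '{"offset":[[0.5,-2,-4],[0.5,-2,-4],[0.2,-0.4,-4],[0,0,-3],[0,0,0],[0,0,0],[0,0,0],[0,0,0],[0,0,0],[0,0,0]],"angular":[[-0.002,-0.003,-0.002],[-0.002,-0.003,-0.001],[0,0,0],[0,0,0],[0,0,0],[0,0,0],[0,0,0],[0,0,0],[0,0,0],[0,0,0]],"claw":[1,1,1,1,1,1,1,1,1,1]}'
python3 - <<'E'
from h import *
goal(.5415,-.0620,.15,-15.3); p,T,a=yaw()
c=r.camera('wrist'); save(c,'w5.png'); np.save('w5.npy',c,allow_pickle=True); inhand(c,p,a+90,p[2]-.060+.008)
E
```

```text
t: 9.52
eef_pos: [0.5413, -0.0621, 0.1622]
tcp_rot: [-94.5, 90.0, 70.3]
force: [0.6, -0.2, -2.3]
opening: 0.154
pos [ 0.5413 -0.0621  0.1622] yaw -105.29 d mm [  0.2   0.1 -12.2] rotvec [-0.0007  0.0002 -0.0001] j6 86.8 F [ 0.6 -0.2 -2.3]
front x 34.7 -> centre x 0.7 lug y 26.1 -26.9 lug ctr [22.1 23. ] [ 22.3 -23.4]
```

Run:
```python
from h import *
c=np.load('w5.npy',allow_pickle=True).item()
cv2.imwrite('pics/w5c.png',cv2.resize(c['color'][80:300,220:440,::-1],(600,600),interpolation=cv2.INTER_CUBIC))
a=np.radians(-15.3); M=np.array([[np.cos(a),-np.sin(a)],[np.sin(a),np.cos(a)]]); O=np.array([564.4,-66.7])
L=lambda u,v,z:((onz(c,u,v,z)[:2]*1000-O)@M).round(1)
h=cv2.cvtColor(c['color'],cv2.COLOR_RGB2HSV)
b=cv2.inRange(h,(100,120,60),(125,255,255)); b[:, :240]=0;b[135:]=0;b[:,420:]=0
v,u=np.nonzero(b); w=np.array([L(x+.5,y+.5,.022) for x,y in zip(u,v)]); k=w[w[:,0]>50]
print('base',np.percentile(w[:,0],99.5),k[:,1].min(),k[:,1].max())
o=cv2.inRange(h,(8,150,100),(17,255,255)); o[170:]=0;o[:,:240]=0;o[:,420:]=0; v,u=np.nonzero(o)
for z in (.07,.08,.09):
  w=np.array([L(x+.5,y+.5,z) for x,y in zip(u,v)]); print(z,'orange y',np.percentile(w[:,1],[1,99]),'x',np.percentile(w[:,0],[2,98]))
```

```text
base 61.1 -51.3 47.8
0.07 orange y [-31.808  28.208] x [33.6 33.6]
0.08 orange y [-30.408  26.74 ] x [34.1 34.1]
0.09 orange y [-29.008  25.34 ] x [34.5 34.5]
```

View pics/w5c.png

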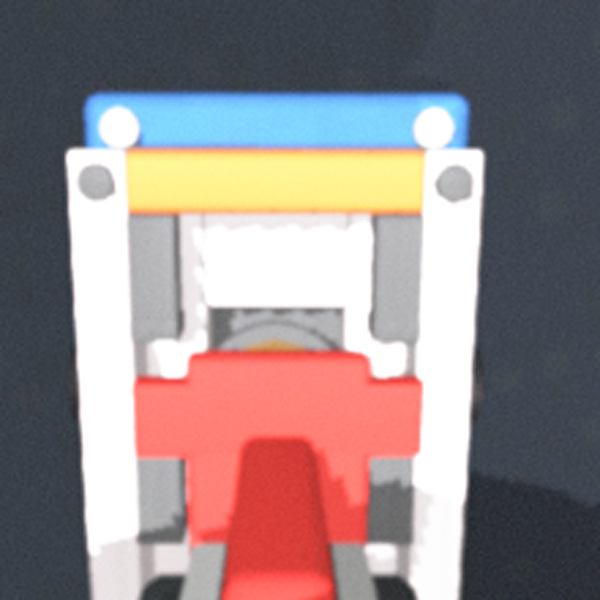

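The view is symmetric: lugs at columns 135–421 and walls at 76–474 in the crop, so the centres agree to about 0.5 mm. The gap is in line too. I descend by feel.

```bash
python3 -m pendant '{"offset":[[0,0,-2],[0,0,-2],[0,0,-2],[0,0,-2],[0,0,-2],[0,0,-1],[0,0,-1],[0,0,-1],[0,0,-1],[0,0,-1]],"angular":[[0,0,0],[0,0,0],[0,0,0],[0,0,0],[0,0,0],[0,0,0],[0,0,0],[0,0,0],[0,0,0],[0,0,0]],"claw":[1,1,1,1,1,1,1,1,1,1]}'
python3 -c "
from h import *
goal(.5415,-.0620,.15,-15.3)"
```

```text
t: 10.4
eef_pos: [0.5428, -0.0625, 0.1486]
tcp_rot: [-174.6, 89.8, -9.8]
force: [-1.2, 0.2, 3.0]
opening: 0.152
pos [ 0.5428 -0.0625  0.1486] yaw -105.27 d mm [-1.3  0.5  1.4] rotvec [ 0.0006  0.0035 -0.0005] j6 86.8 F [-1.2  0.2  3. ]
```

```bash
python3 -m pendant '{"offset":[[-0.6,0.2,0],[-0.6,0.2,-1],[0,0,-1],[0,0,-1],[0,0,-1],[0,0,-1],[0,0,-1],[0,0,-1],[0,0,-1],[0,0,-1]],"angular":[[0,0.002,0],[0,0.002,0],[0,0,0],[0,0,0],[0,0,0],[0,0,0],[0,0,0],[0,0,0],[0,0,0],[0,0,0]],"claw":[1,1,1,1,1,1,1,1,1,1]}'
python3 -c "
from h import *
goal(.5415,-.0620,.14,-15.3)"
```

```text
t: 11.23
eef_pos: [0.5429, -0.0625, 0.1406]
tcp_rot: [164.4, 89.8, -30.9]
force: [-2.1, 0.4, 4.6]
opening: 0.152
pos [ 0.5429 -0.0625  0.1406] yaw -105.28 d mm [-1.4  0.5 -0.6] rotvec [ 0.0016  0.0028 -0.0004] j6 86.9 F [-2.1  0.4  4.6]
```

```bash
python3 -m pendant '{"offset":[[-0.6,0.2,-1],[-0.6,0.2,-1],[-0.6,0.2,-1],[-0.3,0,-1],[-0.3,0,-1],[-0.3,0,-1],[-0.2,0,-1],[-0.2,0,-1],[-0.2,0,-1],[-0.2,0,-1]],"angular":[[0,0.002,0],[0,0.001,0],[0,0,0],[0,0,0],[0,0,0],[0,0,0],[0,0,0],[0,0,0],[0,0,0],[0,0,0]],"claw":[1,1,1,1,1,1,1,1,1,1]}'
python3 -c "
from h import *
goal(.5415,-.0620,.14,-15.3)"
```

```text
t: 12.07
eef_pos: [0.5425, -0.0624, 0.1333]
tcp_rot: [174.4, 89.5, -20.8]
force: [-1.1, 0.6, 7.0]
opening: 0.156
pos [ 0.5425 -0.0624  0.1333] yaw -105.29 d mm [-1.   0.4  6.7] rotvec [ 0.0034  0.0088 -0.0002] j6 86.9 F [-1.1  0.6  7. ]
```

```bash
python3 -m pendant '{"offset":[[-0.4,0.2,-1.2],[-0.4,0.1,-1.2],[-0.3,0,-1.2],[-0.3,0,-1.2],[-0.3,0,-1.2],[-0.3,0,-1.2],[-0.2,0,-1.2],[-0.2,0,-1.2],[-0.2,0,-1.2],[-0.2,0,-1.2]],"angular":[[0.001,0.004,0],[0.001,0.004,0],[0.001,0.002,0],[0,0.001,0],[0,0.001,0],[0,0,0],[0,0,0],[0,0,0],[0,0,0],[0,0,0]],"claw":[1,1,1,1,1,1,1,1,1,1]}'
python3 -c "
from h import *
goal(.5415,-.0620,.14,-15.3)"
```

```text
t: 12.9
eef_pos: [0.5428, -0.0625, 0.1263]
tcp_rot: [171.2, 89.7, -24.1]
force: [-0.6, 0.8, 7.9]
opening: 0.151
pos [ 0.5428 -0.0625  0.1263] yaw -105.27 d mm [-1.3  0.5 13.7] rotvec [ 0.0018  0.004  -0.0005] j6 86.8 F [-0.6  0.8  7.9]
```

```bash
python3 -m pendant '{"offset":[[-0.3,0,-1.2],[-0.3,0,-1.2],[-0.3,0,-1.2],[-0.3,0,-1.2],[-0.3,0,-1.2],[-0.2,0,-1.2],[-0.2,0,-1.2],[-0.2,0,-1.2],[-0.2,0,-1.2],[-0.2,0,-1.2]],"angular":[[0,0.002,0],[0,0.002,0],[0,0.001,0],[0,0,0],[0,0,0],[0,0,0],[0,0,0],[0,0,0],[0,0,0],[0,0,0]],"claw":[1,1,1,1,1,1,1,1,1,1]}'
python3 -c "
from h import *
goal(.5415,-.0620,.14,-15.3)"
```

```text
t: 13.73
eef_pos: [0.543, -0.0625, 0.1253]
tcp_rot: [125.6, 89.9, -69.7]
force: [-2.6, 0.4, 12.3]
opening: 0.152
pos [ 0.543  -0.0625  0.1253] yaw -105.24 d mm [-1.5  0.5 14.7] rotvec [ 0.002   0.0007 -0.0011] j6 86.9 F [-2.6  0.4 12.3]
```

The floor is felt at TCP z ≈ 0.1253: force rose from the spring's 9.6 N to about 14 N and motion stopped. The head is about 9 mm high. I slide towards the stop while pressing lightly.

```bash
python3 -m pendant '{"offset":[[0,0,-1.5],[1,-0.3,-1.5],[1.9,-0.5,-1.5],[1.9,-0.5,-1.5],[1.9,-0.5,-1.5],[1.9,-0.5,-1.5],[1.9,-0.5,-1.5],[1.9,-0.5,-1.5],[1.9,-0.5,-1.5],[1.9,-0.5,-1.5]],"angular":[[0,0,0],[0,0,0],[0,0,0],[0,0,0],[0,0,0],[0,0,0],[0,0,0],[0,0,0],[0,0,0],[0,0,0]],"claw":[1,1,1,1,1,1,1,1,1,1]}'
python3 -c "
from h import *
goal(.5637,-.0681,.1253,-15.3)"
```

```text
t: 14.57
eef_pos: [0.5624, -0.0674, 0.1253]
tcp_rot: [114.3, 89.8, -80.8]
force: [-4.4, 1.3, 13.0]
opening: 0.155
pos [ 0.5624 -0.0674  0.1253] yaw -105.14 d mm [ 1.3 -0.7  0. ] rotvec [ 0.0032  0.0005 -0.0028] j6 87.0 F [-4.4  1.3 13. ]
```

```bash
python3 -m pendant '{"offset":[[1,-0.3,-1.5],[1,-0.3,-1.5],[1,-0.3,-1.5],[1,-0.3,-1.5],[1,-0.3,-1.5],[1,-0.3,-1.5],[1,-0.3,-1.5],[1,-0.3,-1.5],[1,-0.3,-1.5],[1,-0.3,-1.5]],"angular":[[0.001,0,-0.001],[0.001,0,-0.001],[0,0,0],[0,0,0],[0,0,0],[0,0,0],[0,0,0],[0,0,0],[0,0,0],[0,0,0]],"claw":[1,1,1,1,1,1,1,1,1,1]}'
python3 -c "
from h import *
goal(.5637,-.0681,.1253,-15.3)"
```

```text
t: 15.4
eef_pos: [0.5666, -0.0685, 0.1261]
tcp_rot: [6.1, 88.2, 171.0]
force: [-9.1, 1.2, 17.8]
opening: 0.154
pos [ 0.5666 -0.0685  0.1261] yaw -105.16 d mm [-2.9  0.4 -0.8] rotvec [-0.0049 -0.0304 -0.0024] j6 87.2 F [-9.1  1.2 17.8]
```

```bash
python3 -m pendant '{"offset":[[0,0,-0.7],[0.3,0,-0.7],[0.3,0,-0.7],[0.3,-0.1,-0.7],[0.3,-0.1,-0.7],[0.3,-0.1,-0.7],[0.3,-0.1,-0.7],[0.3,-0.1,-0.7],[0.3,-0.1,-0.7],[0.3,-0.1,-0.7]],"angular":[[-0.001,-0.008,0],[-0.001,-0.008,0],[-0.001,-0.006,0],[-0.001,-0.004,0],[0,-0.003,0],[0,-0.002,0],[0,-0.001,0],[0,0,0],[0,0,0],[0,0,0]],"claw":[1,1,1,1,1,1,1,1,1,1]}'
python3 - <<'E'
from h import *
goal(.5637,-.0681,.1253,-15.3)
c=r.camera('wrist'); save(c,'w6.png'); np.save('w6.npy',c,allow_pickle=True)
cv2.imwrite('pics/w6c.png',cv2.resize(c['color'][80:300,220:440,::-1],(600,600),interpolation=cv2.INTER_CUBIC))
E
```

```text
t: 16.23
eef_pos: [0.5655, -0.0683, 0.1257]
tcp_rot: [3.2, 89.3, 168.1]
force: [-3.4, 1.2, 9.5]
opening: 0.154
pos [ 0.5655 -0.0683  0.1257] yaw -105.13 d mm [-1.8  0.2 -0.4] rotvec [-0.0027 -0.0126 -0.003 ] j6 86.9 F [-3.4  1.2  9.5]
```

View pics/w6c.png

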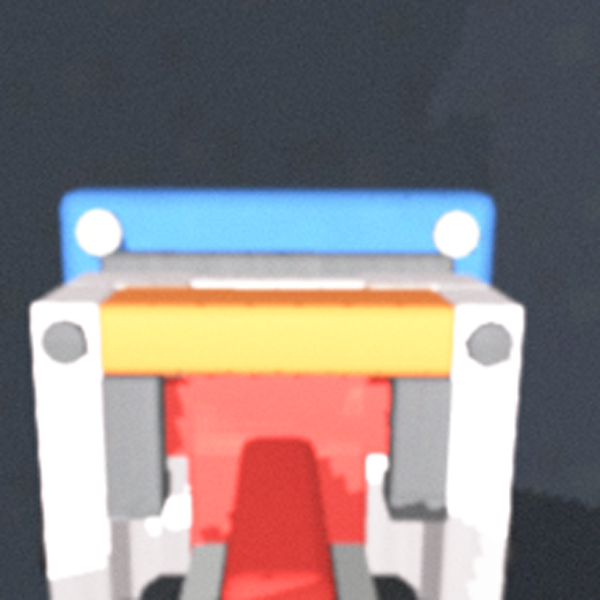

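The keeper's plate now meets the orange stop (crop row 375), and its front lugs are hidden under the claws. I let it rise while keeping a light push towards the stop.

```bash
python3 -m pendant '{"offset":[[0.3,-0.1,0.5],[0.3,-0.1,1],[0.3,-0.1,1],[0.3,-0.1,1],[0.3,-0.1,1],[0.3,-0.1,1],[0.3,-0.1,1],[0.3,-0.1,1],[0.3,-0.1,1],[0.3,-0.1,0.5]],"angular":[[-0.001,-0.004,0],[-0.001,-0.003,0],[0,-0.003,0],[0,-0.002,0],[0,0,0],[0,0,0],[0,0,0],[0,0,0],[0,0,0],[0,0,0]],"claw":[1,1,1,1,1,1,1,1,1,1]}'
python3 -c "
from h import *
goal(.5637,-.0681,.1253,-15.3)"
```

```text
t: 17.12
eef_pos: [0.5649, -0.0682, 0.1312]
tcp_rot: [-2.5, 89.5, 162.4]
force: [1.0, 0.7, -1.3]
opening: 0.151
pos [ 0.5649 -0.0682  0.1312] yaw -105.14 d mm [-1.2  0.1 -5.9] rotvec [-0.0028 -0.0087 -0.0028] j6 86.8 F [ 1.   0.7 -1.3]
```

Its rise was about 5.5–6 mm and it is now roofed. I give a short push to the stop, then open.

```bash
python3 -m pendant '{"offset":[[0.6,-0.2,-0.2],[0.8,-0.2,-0.2],[0.8,-0.2,-0.2],[0.8,-0.2,-0.2],[0.5,-0.1,0],[0.3,-0.1,0],[0,0,0],[0,0,0],[0,0,0],[0,0,0]],"angular":[[-0.001,-0.003,-0.001],[-0.001,-0.003,-0.001],[0,-0.003,-0.001],[0,-0.002,0],[0,-0.001,0],[0,0,0],[0,0,0],[0,0,0],[0,0,0],[0,0,0]],"claw":[1,1,1,1,1,1,1,1,1,1]}'
python3 -c "
from h import *
goal(.5637,-.0681,.1253,-15.3)"
python3 -m pendant '{"offset":[[0,0,0],[0,0,0],[0,0,0],[0,0,0],[0,0,0],[0,0,0],[0,0,0],[0,0,0],[0,0,0],[0,0,0]],"angular":[[0,0,0],[0,0,0],[0,0,0],[0,0,0],[0,0,0],[0,0,0],[0,0,0],[0,0,0],[0,0,0],[0,0,0]],"claw":[0.8,0.75,0.7,0.65,0.6,0.55,0.5,0.5,0.5,0.5]}' 20
python3 - <<'E'
from h import *
goal(.5637,-.0681,.1253,-15.3)
c=r.camera('wrist'); save(c,'w7.png'); np.save('w7.npy',c,allow_pickle=True)
cv2.imwrite('pics/w7c.png',cv2.resize(c['color'][80:400,180:460,::-1],(525,600),interpolation=cv2.INTER_CUBIC))
E
```

```text
t: 17.95
eef_pos: [0.5653, -0.0683, 0.1311]
tcp_rot: [-5.4, 89.4, 159.3]
force: [-2.2, 1.5, 2.5]
opening: 0.153
pos [ 0.5653 -0.0683  0.1311] yaw -105.27 d mm [-1.6  0.2 -5.8] rotvec [-0.0034 -0.0091 -0.0005] j6 87.0 F [-2.2  1.5  2.5]
t: 18.78
eef_pos: [0.5668, -0.0689, 0.1306]
tcp_rot: [-16.8, 89.7, 147.9]
force: [-0.5, 0.4, 1.0]
opening: 0.5
pos [ 0.5668 -0.0689  0.1306] yaw -105.31 d mm [-3.1  0.8 -5.3] rotvec [-0.0025 -0.0041  0.0001] j6 86.9 F [-0.5  0.4  1. ]
```

View pics/w7c.png

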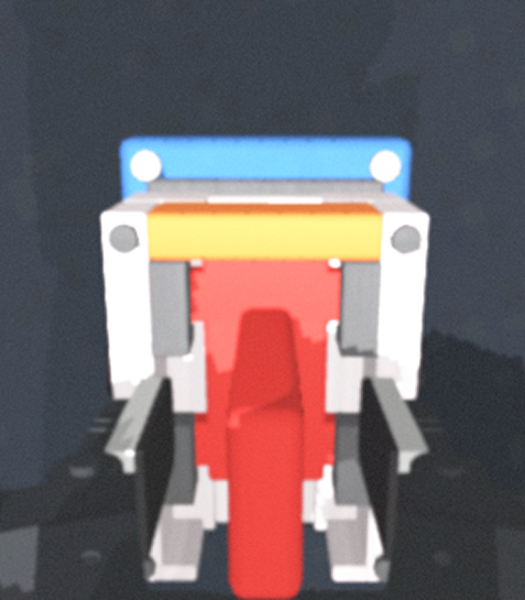

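```bash
python3 -m pendant '{"offset":[[0,0,4],[0,0,8],[0,0,12],[0,0,15],[0,0,18],[0,0,18],[0,0,18],[0,0,15],[0,0,0],[0,0,0]],"angular":[[0,0,0],[0,0,0],[0,0,0],[0,0,0],[0,0,0],[0,0,0],[0,0,0],[0,0,0],[0,0,0],[0,0,0]],"claw":[0.5,0.5,0.5,0.5,0.5,0.5,0.5,0.5,0.5,0.5]}'
python3 -m pendant '{"offset":[[-8,0,0],[-10,0,0],[-10,0,0],[-10,0,0],[-10,0,0],[-8,0,0],[0,0,0],[0,0,0],[0,0,0],[0,0,0]],"angular":[[0,0,0],[0,0,0],[0,0,0],[0,0,0],[0,0,0],[0,0,0],[0,0,0],[0,0,0],[0,0,0],[0,0,0]],"claw":[0.5,0.5,0.5,0.5,0.5,0.5,0.5,0.5,0.5,0.5]}'
python3 - <<'E'
from h import *
c=r.camera('wrist'); np.save('w8.npy',c,allow_pickle=True); s=r.camera('scene'); np.save('s8.npy',s,allow_pickle=True)
u,v=map(int,proj(c,(.564,-.067,.08))); print(u,v); u0=max(0,min(480,u-80)); v0=max(0,min(360,v-60))
a=cv2.resize(c['color'][v0:v0+120,u0:u0+160],(640,480),interpolation=cv2.INTER_CUBIC)[:,80:560]
b=cv2.resize(s['color'][200:290,310:400],(320,320),interpolation=cv2.INTER_CUBIC)
o=np.zeros((480,800,3),np.uint8);o[:,:480]=a;o[:320,480:]=b; cv2.imwrite('pics/w8c.png',o[:,:,::-1])
# handle top face (126+8 mm high) centre in cell frame
h=cv2.cvtColor(c['color'],cv2.COLOR_RGB2HSV)
E
```

```text
t: 19.67
eef_pos: [0.5668, -0.0688, 0.2524]
tcp_rot: [-148.8, 89.9, 16.0]
force: [-1.2, 0.9, -0.2]
opening: 0.501
t: 20.5
eef_pos: [0.5003, -0.0672, 0.2446]
tcp_rot: [-9.3, 89.3, 155.4]
force: [-0.5, 0.4, 0.2]
opening: 0.502
299 144
```

View pics/w8c.png

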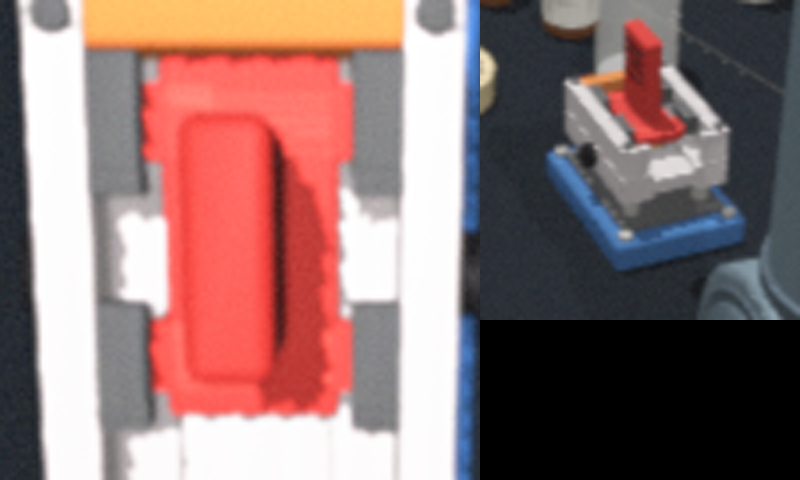

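The keeper's lugs lie under both pairs of claws, the plate meets the stop, and it stands level and centred. A 5.5 mm rise is only possible past the ridges, since under them the play is 2 mm. Nothing else was touched, so I hand in.

```bash
python3 -c "
from h import *
print(r.sign_off())"
```

```text
the job is handed in; nothing more can be done
None
```

The press is shut: the red keeper is trapped under the claws against the orange stop, and I handed the job in at about 20.5 s. No verdict was reported.

- **Insertion:** I gripped the red keeper by its handle and lined it up over the gaps with the wrist camera. I then pressed it down until I felt the floor at tool height 0.1253 m. That puts the head about 9 mm above nominal.
- **Forces:** The highest wrist reading between moves was about 20 N (18 N upward with 9 N against the slide), well under 35 N. I read it only after each ten-row call, so a brief peak within a call would not show.
- **Slide and release:** I slid the keeper about 23 mm until it met the stop and eased it up. It rose about 5.5 mm, where only 2 mm is possible under the ridges, so the lugs are in the recesses.
- **Last look:** After I opened the fingers and backed off, the picture showed all four lugs under the claws and the keeper centred, level and at the stop. A dark line of about 1 mm shows at the stop, either shadow or a small gap. I did not measure it; up to 2.2 mm is allowed.
- **Bystanders:** I did not measure the jars, beaker and tape again. The arm passed above them and I felt no contact there.
- **Disagreement:** The wrist view put the press about 1.5 mm to one side of where the top view had it. I followed the wrist view, and the keeper went in without catching.

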